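# Tip the scrapped castings through the scrap-box flap

## Task

The three bronze castings on the steel tray are scrap. Pick up the tray and, with all three still aboard, push its open nose in through the sprung flap of the blue scrap box, then tip it nose-down so that they all slide off inside. Draw the tray out so that the flap shuts, set it back down flat on the middle of its black rubber mat and let go, leaving the other loose things on the bench where they lie.

Things in the scene. Friction and masses are not known exactly. Their poses are not given: they have to be found in the camera images.
- tray: Loose polished sheet-steel tray, 210 (own x) x 124 mm (own y), 0.38 kg empty, about 0.8 kg loaded (varies by a fifth). Origin: centre of its underside; +x to the open nose, +z up. Floor 3 mm thick; sides and back 3 mm thick, 40 mm high; no wall at the nose. Over it, lengthwise on the centre line, a dark wooden handle bar; a steel hoop (own x = 13 to 27 mm, 132 mm wide, 106 mm high) carries its front end.
- tray_grip (a point): Point in the middle of the handle bar's section, at the tray's own x = -20 mm, 95 mm above its underside, nearly over the loaded tray's balance point. The bar is 22 mm wide (y) x 22 mm high and runs from own x = -108 to +14 mm. Pinch it here across its width, fingers closing along the tray's y, with a firm grip. Axes as the tray.
- tray_nose (a point): Middle of the tray's open nose edge: own x = +105 mm, 1.5 mm above the underside. Axes as the tray. Castings begin to slide on the polished floor at a slope of 15 to 22 degrees and run off the nose freely at 35 to 45.
- cleat: Bronze horn cleat, 83 mm long (own x) x 26 x 35 mm high, about 0.14 kg, lying loose in the tray at the start. Origin at the centre of its underside, +z up.
- bollard: Bronze mushroom bollard, round foot 60 mm across, 34 mm high, about 0.16 kg, standing loose in the tray at the start. Origin at the centre of its underside, +z up.
- chock: Bronze open fairlead chock, 74 mm long (own x) x 28 x 34 mm high, about 0.14 kg, lying loose in the tray at the start. Origin at the centre of its underside, +z up.
- scrap_box: Fixed blue sheet-steel box, 260 deep (own x) x 220 wide (own y) x 245 mm high, 4 mm walls, clear lid. Origin: centre of its underside; front faces own -x, +z up. The front wall (own x = -130 mm) ends in a lip 160 mm high; from there the mouth, 170 mm wide, slopes back and up at 45 degrees to the top edge (own x = -45 mm, 245 mm high). The flap closes the mouth.
- mouth (a point): Centre of the box's closed mouth on its 45 degree slope: own x = -87.5 mm, 202.5 mm above the bench. Axes as the scrap box.
- flap (a joint): Angle (rad) of the aluminium flap, 164 wide x 115 mm long, filling the mouth. Hinged along the lip (its lower edge), it swings inwards and down: 0 shut, 0.79 level, at most 1.4. A spring shuts it; it yields to about 1 N at its upper edge, 3 N at 40 mm from the hinge. Held down under the tray's nose it makes a ramp into the box (castings slide on it as on the tray).
- mat: Fixed black rubber mat, 260 (own x) x 190 (own y) x 4 mm, on which the tray stands at the start (nose along the mat's +x, within about 9 degrees). Origin at the centre of its underside on the bench, +z up.
- punch: Bystander: steel drift punch, 150 mm long (own x), 15 mm thick, lying loose between mat and box. Origin at the middle of its underside.
- tiller_cap: Bystander: brass tiller cap, 62 mm across x 69 mm high, standing loose. Origin at the centre of its underside.
- die: Bystander: copper grommet die, 64 mm across x 52 mm high, standing loose. Origin at the centre of its underside.
- rowlock: Bystander: burnished brass rowlock, a horned ring with a shank, about 170 (own x) x 95 x 14 mm, lying loose. Origin near the middle of its underside.
- mallet: Bystander: rawhide mallet, head 48 mm thick x 78 mm long, 190 mm wooden handle along own -x, lying loose. Origin under the head.
- spanner: Bystander: steel spanner, 190 mm long (own x), lying loose. Origin at the middle of its underside.
There are look-alikes about, which are no part of the job. Leave any white or yellow look-alike of the bollard alone.

How it is judged:
On the way, in this order (a step that is already met when the one before it is completed fails the run):
1. the tray is lifted clear of the mat with all three castings aboard (height (world z) of tray above 0.04 m and x of cleat in the frame of tray between -0.11 and 0.105 m and y of cleat in the frame of tray between -0.065 and 0.065 m and z of cleat in the frame of tray between -0.005 and 0.05 m and x of bollard in the frame of tray between -0.11 and 0.105 m and y of bollard in the frame of tray between -0.065 and 0.065 m and z of bollard in the frame of tray between -0.005 and 0.05 m and x of chock in the frame of tray between -0.11 and 0.105 m and y of chock in the frame of tray between -0.065 and 0.065 m and z of chock in the frame of tray between -0.005 and 0.05 m), for 0.2 s.
2. the tray's nose is pushed in through the flap with all three castings still on the tray (value of joint flap above 0.15 rad and x of tray_nose in the frame of scrap_box above -0.115 m and distance between tray_nose and mouth below 0.11 m and x of cleat in the frame of tray between -0.11 and 0.105 m and y of cleat in the frame of tray between -0.065 and 0.065 m and z of cleat in the frame of tray between -0.005 and 0.05 m and x of bollard in the frame of tray between -0.11 and 0.105 m and y of bollard in the frame of tray between -0.065 and 0.065 m and z of bollard in the frame of tray between -0.005 and 0.05 m and x of chock in the frame of tray between -0.11 and 0.105 m and y of chock in the frame of tray between -0.065 and 0.065 m and z of chock in the frame of tray between -0.005 and 0.05 m), for 0.1 s.
3. all three castings are inside the scrap box (x of cleat in the frame of scrap_box between -0.128 and 0.13 m and y of cleat in the frame of scrap_box between -0.12 and 0.12 m and z of cleat in the frame of scrap_box between -0.01 and 0.14 m and x of bollard in the frame of scrap_box between -0.128 and 0.13 m and y of bollard in the frame of scrap_box between -0.12 and 0.12 m and z of bollard in the frame of scrap_box between -0.01 and 0.14 m and x of chock in the frame of scrap_box between -0.128 and 0.13 m and y of chock in the frame of scrap_box between -0.12 and 0.12 m and z of chock in the frame of scrap_box between -0.01 and 0.14 m), for 0.2 s.
At the end, for the whole second after the job is handed in: All three castings lie in the scrap box, below its lip; flap shut (within 0.1 rad); empty tray flat on the mat (tilt under 0.06 rad, its centre within 55 mm of the mat's along each mat axis), released, at rest; no bystander shifted over 30 mm (all of step 3 and value of joint flap below 0.1 rad and x of tray in the frame of mat between -0.055 and 0.055 m and y of tray in the frame of mat between -0.055 and 0.055 m and z of tray in the frame of mat between -0.005 and 0.012 m and angle between tray's own z axis and vertical below 0.06 rad and linear speed of tray below 0.02 m/s and linear speed of each of cleat, bollard, chock below 0.05 m/s); the robot touches nothing.
It fails at once if a bystander (punch, tiller cap, die, rowlock, mallet or spanner) is shifted more than 30 mm (distance of any of punch, tiller_cap, die, rowlock, mallet, spanner from where it was at the start of the episode above 0.03 m).
It also fails if it takes over 58 s, if anything falls off the work surface, if the arm or the gripper's body presses on something with over 40 N, if the wrist force passes 120 N, or if a joint passes its speed limit or range.

## Robot

A 6-joint arm with a two-finger parallel gripper is mounted at the origin on the work surface. World frame = base frame: x ahead of the robot, y to its left, z up, the work surface at z = 0. Lengths are in m, angles in rad, forces in N, time in s.
With the tool pointing down it reaches from about 0.25 to 0.725 m from the base axis. Payload 4 kg.
Tool frame: the origin (TCP) lies midway between the tips of the shut fingers; the grasp point (between the pads) lies 19 mm behind it (bot.grip_point_offset is the distance from the TCP to the grasp point, in m); z points along the fingers, y is the line along which they close (so a half turn about z gives the same grasp; the last joint's range is limited). The gripper opens to 85 mm and grips with 20 to 120 N. Pads are 22 mm wide; open, the fingers measure 114 mm over their backs; the gripper's body (76 mm by 85 mm) begins 54 mm behind the grasp point. The pads swing forward as they close: fully open they stand 13 mm farther back than shut.
Start: joints at [-1.209, 0.241, 0.005, 1.335, 0, 1.571], TCP at [0.177, -0.468, 0.201] pointing down, gripper open.
Joint ranges: [-2.72, 2.72], [-1.05, 1.87], [-1.09, 1.28], [-1.99, 2.15], [-1.42, 1.44], [-3.14, 3.14]. Speed limits (rad/s): [2.79, 2.79, 3.14, 3.14, 3.14, 3.14].

## Interface

Orientations are given as a unit quaternion [x, y, z, w].
In Python, from workcell import bot gives the robot as it stands.
- The arm moves only by the tool step_arm, never from a script. Its argument "targets" is text: rows parted by semicolons, each of 7 numbers parted by spaces: the opening, from -1 (shut) to 1 (fully open), so that 0 is half open, then the shift along the world's x, y, z normalised to -1 to 1, where 1 is 0.5 m, then the turn, a rotation vector about the world's x, y, z normalised to -1 to 1, where 1 is pi/4 rad. In form: gripper x y z wx wy wz; .... A call has 1 to 10 rows; each row is the pose to reach, as a shift and turn from the pose commanded when the call began; what a row does not reach only later rows make up. A row lasts 1/12 s, in which the tool goes at most 41.7 mm and 7.16 degrees, less where a joint would pass 70% of its speed; a pose out of reach is approached as far as the arm can. A call with a number of a shift or a turn outside -1 to 1 is refused whole. A call with a gripper value outside its range is refused whole. The fingers move at their own pace and stop on an object; the grip force is fixed at half the most. Time passes only in rows, so rows that repeat a pose let the fingers close. It gives the time, the measured TCP pose, the force, the opening and the grip force at its end, in the units of the state.
- bot.get_obs(): the state, without advancing time (a new reading comes with each control period).
- bot.camera(name): name is "scene" or "top" or "wrist"; returns the picture (384x512x3 uint8, red, green, blue); there is no depth.
- bot.camera_info(name): a dict with "vertical_fov" (degrees; the focal length in pixels is half the picture's height over the tangent of half this angle, whatever the lens; pixels are square), "cx", "cy" (the principal point, pixels), "pose" (4x4, takes a point from camera to world coordinates). Camera axes: x right, y up, looking along -z (the intrinsics and any distortion apply to the point x, -y, -z); pixel columns grow to the right and rows downward; lengths in m; the calibration is good to about 2 mm. A picture is of the moment at which its call begins: read the wrist's pose just before it. camera_info takes no time and is no camera call; for the wrist camera it gives the pose at the moment of the call.
- bot.job_done(): hands the job in; it is judged then, once.
The state is a dict: "clock": time; "joint_pos": joint angles; "joint_vel": joint speeds; "tau": joint torques, N m; "eef_pos": TCP position; "tool_rot": TCP orientation; "ft_force": force on the tool from outside, world axes, zero at the start; "ft_torque": the same for the moment, N m; "grip_width": finger opening in m; "grasp_force": force on a finger pad.
Only numpy, scipy, OpenCV 4.12 (cv2) and the standard library are available. Lean on these libraries where they do the work, as an engineer would, in place of code of your own. Each camera call takes 0.05 s, during which the arm holds its last target. There are 200 camera calls.

## Working session

There is one attempt and no reset: what is moved stays moved. The work goes in short steps, Python scripts to look and compute and a tool call to move; the robot and the scene stay as the last step left them, time stands still between calls to the robot, and variables do not carry over. Pictures are saved under pics/ and viewed, at most 10 in all, crops included, and the job is handed in when it is done.

Besides the shell and the picture viewer there is one more tool, called as a command line: name --argument value ..., lists and objects as JSON in quotes. step_arm: Moves the arm, as the interface text tells. Scaled input: -1 to 1 covers 0.5 m each way for a shift and pi/4 rad each way for a turn. Its arguments: {"type":"object","properties":{"targets":{"type":"string"}},"required":["targets"]}

```bash
mkdir -p pics; ls; python3 - <<'E'
from workcell import bot
import cv2,numpy as np
for n in("scene","top"):
    im=bot.camera(n); cv2.imwrite(f"pics/{n}0.png",im[:,:,::-1]); i=bot.camera_info(n); print(n,i)
o=bot.get_obs(); print(o['clock'],o['eef_pos'],o['tool_rot'],o['grip_width'])
E
```

```text
pics
scene {'vertical_fov': 43.27012998062539, 'cx': 247.458698898481, 'cy': 200.2687608260675, 'pose': array([[ 0.74225272, -0.47502959,  0.47266033,  1.23444956],
       [ 0.66982476,  0.50499313, -0.54434982, -0.84169655],
       [ 0.01989206,  0.72064473,  0.69301911,  1.14436657],
       [ 0.        ,  0.        ,  0.        ,  1.        ]])}
top {'vertical_fov': 45.84715572220686, 'cx': 246.92838864798296, 'cy': 192.9267479927115, 'pose': array([[-1.63569931e-02,  9.91346687e-01, -1.30246673e-01,
         3.96553332e-01],
       [-9.99866215e-01, -1.62150101e-02,  2.15059844e-03,
        -7.65930825e-02],
       [ 2.00375187e-05,  1.30264426e-01,  9.91479288e-01,
         1.43818080e+00],
       [ 0.00000000e+00,  0.00000000e+00,  0.00000000e+00,
         1.00000000e+00]])}
0.1 [ 0.1767669  -0.46706922  0.2002023 ] [ 9.83680139e-01  1.79923627e-01 -1.72038821e-04 -9.18012046e-04] 0.08515866378970735
```

View pics/scene0.png

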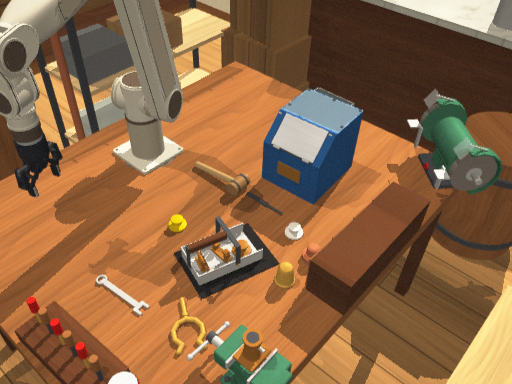

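View pics/top0.png

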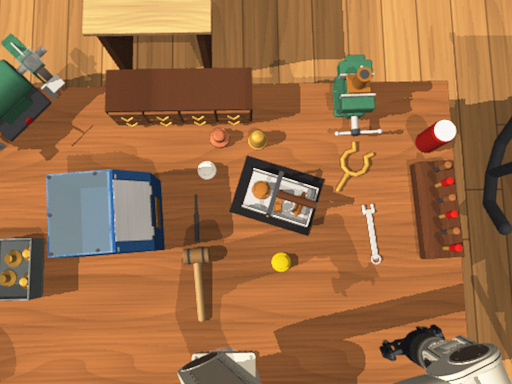

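The tray is at top-view (277,195) with its nose toward the box at (105,213). The punch is at (196,217) and the mallet at (198,270). Look-alikes are the white one (207,170) and the yellow one (281,262); the bronze pieces in the tray are the ones meant. I'll confirm that in an enlarged crop.

```bash
cat > h.py <<'E'
from workcell import bot
import cv2,numpy as np
def ray(n,uv,z,info=None):
    i=info or bot.camera_info(n); f=192/np.tan(np.radians(i['vertical_fov'])/2)
    P=np.array(i['pose']); d=P[:3,:3]@np.array([(uv[0]-i['cx'])/f,-(uv[1]-i['cy'])/f,-1]); c=P[:3,3]
    return c+d*(z-c[2])/d[2]
def proj(n,p,info=None):
    i=info or bot.camera_info(n); f=192/np.tan(np.radians(i['vertical_fov'])/2)
    P=np.array(i['pose']); q=P[:3,:3].T@(np.array(p)-P[:3,3]); return np.array([i['cx']+f*q[0]/-q[2], i['cy']+f*q[1]/q[2]])
E
python3 - <<'E'
from h import *
im=cv2.imread('pics/top0.png')
a=cv2.resize(im[150:240,225:330],None,fx=5,fy=5,interpolation=cv2.INTER_CUBIC)
cv2.imwrite('pics/tray_c.png',a)
b=cv2.resize(im[160:265,40:215],None,fx=4.5,fy=4.5,interpolation=cv2.INTER_CUBIC)
cv2.imwrite('pics/box_c.png',b)
hsv=cv2.cvtColor(im,cv2.COLOR_BGR2HSV)
m=(hsv[...,2]<45).astype(np.uint8)*255; k=np.zeros_like(m);k[145:245,222:335]=m[145:245,222:335]
pts=np.argwhere(k)[:,::-1].astype(np.float32)
print('mat',len(pts))
w=np.array([ray('top',p,.004)[:2] for p in pts],np.float32)
r=cv2.minAreaRect(w);print(r,cv2.boxPoints(r))
bl=((hsv[...,0]>98)&(hsv[...,0]<125)&(hsv[...,1]>90)).astype(np.uint8)*255
k=np.zeros_like(bl);k[150:270,35:175]=bl[150:270,35:175]
ys,xs=np.nonzero(k);print('blue bbox',xs.min(),xs.max(),ys.min(),ys.max())
E
```

```text
mat 861
((0.5768156051635742, -0.1747330129146576), (0.25589582324028015, 0.18613608181476593), 71.85041046142578) [[ 0.44852236 -0.26732448]
 [ 0.6253975  -0.32530567]
 [ 0.7051089  -0.08214155]
 [ 0.5282337  -0.02416036]]
blue bbox 47 163 169 257
```

View pics/tray_c.png

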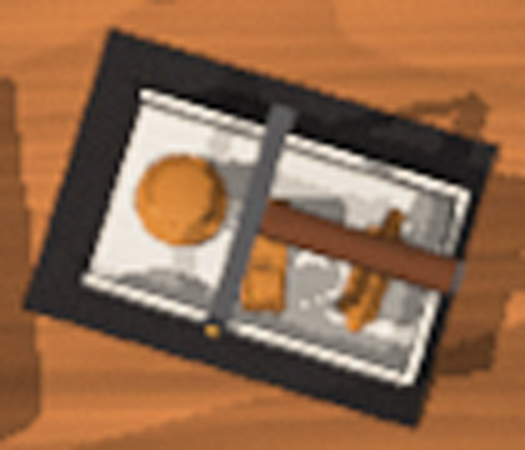

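View pics/box_c.png

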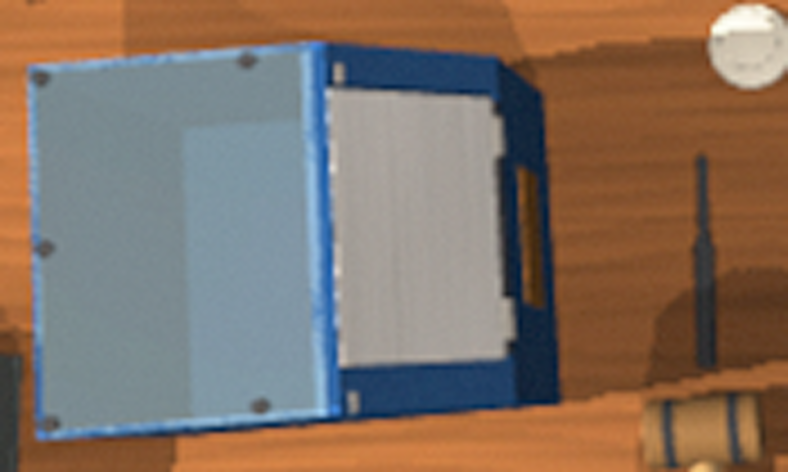

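The crop shows the bronze bollard near the nose with the chock and cleat under the bar, all on the steel tray. The white look-alike is outside it, and so is the yellow one. The box's flap faces the mat and is shut.

```bash
python3 - <<'E'
from h import *
np.set_printoptions(precision=4,suppress=True)
T=lambda u,v:(u/5+225-.4,v/5+150-.4)
B=lambda u,v:(u/4.5+40-.4,v/4.5+160-.4)
R=lambda p,z:ray('top',p,z)[:2]
c=[R(T(143,92),.044),R(T(85,280),.044),R(T(410,383),.044),R(T(470,190),.044)]
print('rim',c,'centre',np.mean(c,0)); ax=(c[0]+c[1]-c[2]-c[3])/2; print('len',np.linalg.norm(ax),'yaw',np.degrees(np.arctan2(ax[1],ax[0])))
a,b=R(T(268,219),.11),R(T(457,275),.11); d=a-b; print('bar',a,b,np.linalg.norm(d),np.degrees(np.arctan2(d[1],d[0])))
q=[R(B(30,67),.245),R(B(38,437),.245),R(B(341,416),.245),R(B(322,42),.245)]
print('lid',q); f=(q[2]+q[3]-q[0]-q[1])/2; print('depth',np.linalg.norm(f),'x-axis yaw',np.degrees(np.arctan2(-f[1],-f[0])),'w',np.linalg.norm(q[0]-q[1]),np.linalg.norm(q[2]-q[3]))
f/=np.linalg.norm(f); back=(q[0]+q[1])/2; fr=(q[2]+q[3])/2; print('centre from back',back+f*.13,'from front edge',fr-f*.045)
print('lip',R(B(500,58),.16),R(B(516,404),.16), 'bottom', R(B(558,402),0),R(B(543,95),0))
print('punch',R(B(702,155),.008),R(B(706,368),.008),'mallet head',R(B(642,398),.03),R(B(765,392),.03),'white',R(B(748,45),.03))
o=bot.get_obs();print(o['joint_pos'])
E
```

```text
rim [array([ 0.6578, -0.1005]), array([ 0.5405, -0.0625]), array([ 0.4738, -0.261 ]), array([ 0.5927, -0.3022])] centre [ 0.5662 -0.1815]
len 0.21065669051242214 yaw 71.7651470466773
bar [ 0.5681 -0.1717] [ 0.5331 -0.282 ] 0.11572855188223698 72.3844536052965
lid [array([0.6116, 0.4547]), array([0.3944, 0.4411]), array([0.4035, 0.2661]), array([0.6238, 0.2821])]
depth 0.17408935657577068 x-axis yaw 93.52372479381445 w 0.2176656942706806 0.22085372112321927
centre from back [0.511  0.3181] from front edge [0.5109 0.319 ]
lip [0.6278 0.1945] [0.4096 0.1821] bottom [0.4122 0.1851] [0.6295 0.1975]
punch [0.5835 0.0834] [0.4339 0.0808] mallet head [0.4136 0.1222] [0.4163 0.0381] white [0.6577 0.0486]
[-1.209   0.2414  0.0039  1.3352 -0.      1.5708]
```

step_arm --targets "1 .1 .07 .02 0 0 .17; 1 .2 .14 .04 0 0 .33; 1 .26 .18 .06 0 0 .45; 1 .33 .23 .08 0 0 .57; 1 .4 .28 .1 0 0 .7; 1 .46 .32 .1 0 0 .8; 1 .52 .36 .1 0 0 .9; 1 .56 .39 .1 0 0 1; 1 .58 .4 .1 0 0 1; 1 .58 .4 .1 0 0 1"

```text
clock: 0.93
eef_pos: [0.4706, -0.2645, 0.25]
tool_rot: [0.838, 0.545, 0.001, -0.0]
ft_force: [-0.5, -0.3, -0.2]
grip_width: 0.0854
grasp_force: 0.0
```

step_arm --targets "1 .06 .04 -.02 0 0 .04; 1 .12 .09 -.04 0 0 .08; 1 .18 .128 -.06 0 0 .13; 1 .18 .128 -.06 0 0 .13; 1 .18 .128 -.06 0 0 .13"

```text
clock: 1.35
eef_pos: [0.5567, -0.2026, 0.2188]
tool_rot: [0.811, 0.586, -0.001, -0.002]
ft_force: [-0.7, -0.6, 0.2]
grip_width: 0.0857
grasp_force: 0.0
```

```bash
python3 - <<'E'
from h import *
np.set_printoptions(precision=4,suppress=True)
o=bot.get_obs();i=bot.camera_info('wrist');im=bot.camera('wrist')
cv2.imwrite('pics/w1.png',im[:,:,::-1])
print(o['eef_pos'],o['tool_rot'],o['joint_pos']);print(i)
np.save('w1.npy',i,allow_pickle=True)
for x in(-.108,.013):
  c=np.array([.566,-.1815]);u=np.array([.311,.9504]);p=c+u*x
  print(proj('wrist',[*p,.11],i))
E
```

```text
[ 0.5567 -0.2026  0.2188] [ 0.8106  0.5856 -0.0014 -0.0016] [-0.3487  0.4272  0.3156  1.4634 -0.0005  1.5415]
{'vertical_fov': 59.143687254265686, 'cx': 251.03381993985903, 'cy': 198.96774498114854, 'pose': array([[ 0.9494,  0.2961,  0.1045,  0.5822],
       [-0.314 ,  0.9015,  0.298 , -0.1269],
       [-0.0059, -0.3157,  0.9488,  0.3911],
       [ 0.    ,  0.    ,  0.    ,  1.    ]])}
[255.0139 270.8493]
[255.0991 142.1874]
```

View pics/w1.png

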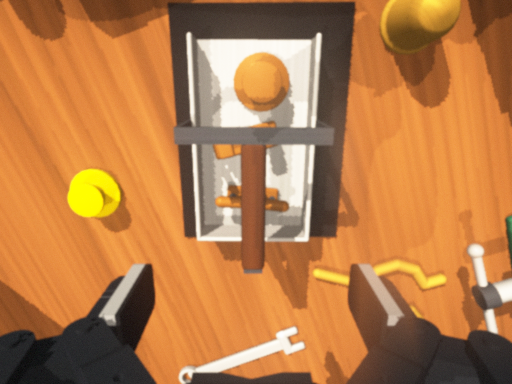

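The wrist view shows the bar at (253,143) to (253,270), within 2 px of the prediction. I'll descend and grip.

step_arm --targets "1 .004 .004 -.06; 1 .004 .004 -.12"

```text
schema error: expected 7 numbers
```

step_arm --targets "1 .004 .004 -.06 0 0 0; 1 .004 .004 -.12 0 0 0; 1 .004 .004 -.18 0 0 0; 1 .004 .004 -.22 0 0 0; 1 .004 .004 -.25 0 0 0; 1 .004 .004 -.27 0 0 0; 1 .004 .004 -.278 0 0 0; 1 .004 .004 -.278 0 0 0; 1 .004 .004 -.278 0 0 0"

```text
clock: 2.15
eef_pos: [0.5593, -0.2025, 0.0833]
tool_rot: [0.811, 0.584, 0.0, 0.001]
ft_force: [-0.3, -0.3, -0.1]
grip_width: 0.0856
grasp_force: 0.0
```

step_arm --targets "-1 0 0 0 0 0 0; -1 0 0 0 0 0 0; -1 0 0 0 0 0 0; -1 0 0 0 0 0 0; -1 0 0 0 0 0 0; -1 0 0 0 0 0 0; -1 0 0 0 0 0 0; -1 0 0 0 0 0 0; -1 0 0 0 0 0 0; -1 0 0 0 0 0 0"

```text
clock: 2.98
eef_pos: [0.5589, -0.2016, 0.0819]
tool_rot: [0.811, 0.585, -0.0, -0.0]
ft_force: [0.1, 0.1, -0.5]
grip_width: 0.0004
grasp_force: 0.0
```

Nothing is in the grip, so I'll look before doing anything else.

```bash
python3 - <<'E'
from h import *
a=bot.camera('wrist');b=bot.camera('scene')
b=cv2.resize(b[190:320,150:310],None,fx=2.95,fy=2.95,interpolation=cv2.INTER_CUBIC)
a=cv2.resize(a[:,100:420],None,fx=1,fy=1)
w=np.hstack([a,b[:384]]);print(w.shape)
cv2.imwrite('pics/g1.png',w[:,:,::-1])
E
```

```text
(384, 792, 3)
```

View pics/g1.png

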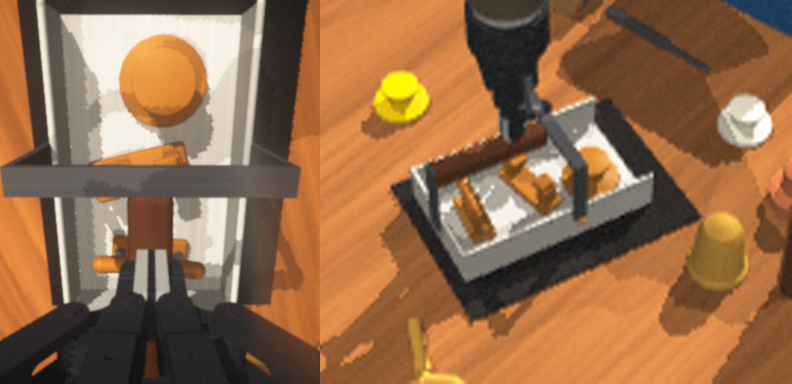

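Both views show the shut fingers over the bar rather than around it. I'll check the heights.

```bash
python3 - <<'E'
from h import *
np.set_printoptions(precision=4,suppress=True)
o=bot.get_obs();p=np.array(o['eef_pos']);print(p,o['joint_pos'],o['ft_force'],o['grip_width'])
i=bot.camera_info('wrist')
for dz in(0,.02,.04): q=p+[0,0,dz];print(dz,'wrist',proj('wrist',q,i)-[100,0],'scene crop',(proj('scene',q)-[150,190])*2.95+[320,0])
c=np.array([.566,-.1815]);u=np.array([.311,.9504])
for z in(.07,.09,.11):
  print(z,[((proj('scene',[*(c+u*x),z])-[150,190])*2.95+[320,0]).round(1) for x in(-.108,.013)],[(proj('wrist',[*(c+u*x),z],i)-[100,0]).round(1) for x in(-.108,.013)])
s=np.array([.9504,-.311])
for x,y,z in((.02,.066,.11),(.02,-.066,.11),(.105,.062,.044),(.105,-.062,.044),(-.105,-.062,.044)):
  q=[*(c+u*x-s*y),z];print(x,y,'scene crop',(proj('scene',q)-[150,190])*2.95+[320,0],'wrist',proj('wrist',q,i)-[100,0])
E
```

```text
[ 0.559  -0.2016  0.082 ] [-0.3462  0.4979  0.065   1.138  -0.      1.5461] [ 0.7692 -0.0566 -0.162 ] -4.9879220028282853e-05
0 wrist [152.1186 237.2722] scene crop [512.1384 153.8769]
0.02 wrist [152.1683 254.1322] scene crop [511.5963 140.3031]
0.04 wrist [152.2306 275.2381] scene crop [511.0432 126.4558]
0.07 [array([432.6, 195. ]), array([543.3, 149.6])] [array([153.3, 347.5]), array([152.6, 172.2])]
0.09 [array([431.3, 181.6]), array([543.1, 136.1])] [array([153.4, 371.3]), array([152.7, 181.8])]
0.11 [array([429.9, 168. ]), array([542.9, 122.5])] [array([153.6, 399.9]), array([152.8, 193.7])]
0.02 0.066 scene crop [518.2973  77.5591] wrist [  3.1487 179.2335]
0.02 -0.066 scene crop [581.9022 164.8185] wrist [302.762  177.8522]
0.105 0.062 scene crop [592.8274  95.7348] wrist [38.4733 -2.4746]
0.105 -0.062 scene crop [653.2409 174.1334] wrist [265.3923  -3.9299]
-0.105 -0.062 scene crop [464.6769 255.5722] wrist [236.6927 318.3544]
```

Tray and bar heights check out in both views, so the finger tips sit about 30 mm above the reported TCP. The open-finger gap in the earlier wrist picture says the same. Going 28 mm lower is clear of everything under either reading, so I'll reopen, descend and close.

step_arm --targets "1 0 0 .04 0 0 0; 1 0 0 .04 0 0 0; 1 0 0 .04 0 0 0; 1 0 0 .04 0 0 0; 1 0 0 .04 0 0 0; 1 0 0 0 0 0 0; 1 0 0 -.03 0 0 0; 1 0 0 -.05 0 0 0; 1 0 0 -.056 0 0 0; 1 0 0 -.056 0 0 0"

```text
clock: 3.92
eef_pos: [0.5579, -0.2012, 0.0525]
tool_rot: [0.811, 0.585, -0.001, -0.001]
ft_force: [0.4, 0.0, -0.1]
grip_width: 0.0857
grasp_force: 0.0
```

step_arm --targets "-1 0 0 0 0 0 0; -1 0 0 0 0 0 0; -1 0 0 0 0 0 0; -1 0 0 0 0 0 0; -1 0 0 0 0 0 0; -1 0 0 0 0 0 0; -1 0 0 0 0 0 0; -1 0 0 0 0 0 0; -1 0 0 0 0 0 0; -1 0 0 0 0 0 0"

```text
clock: 4.75
eef_pos: [0.559, -0.2017, 0.0547]
tool_rot: [0.811, 0.585, 0.0, 0.0]
ft_force: [-2.1, 0.7, 5.8]
grip_width: 0.021
grasp_force: 60.2
```

Gripped: 21 mm wide at 60 N. Lifting.

step_arm --targets "-1 0 0 .01 0 0 0; -1 0 0 .03 0 0 0; -1 0 0 .06 0 0 0; -1 0 0 .09 0 0 0; -1 0 0 .13 0 0 0; -1 0 0 .17 0 0 0; -1 0 0 .2 0 0 0; -1 0 0 .23 0 0 0; -1 0 0 .25 0 0 0; -1 0 0 .26 0 0 0"

```text
clock: 5.58
eef_pos: [0.5593, -0.2017, 0.1849]
tool_rot: [0.811, 0.585, 0.0, 0.0]
ft_force: [1.3, -0.5, -7.1]
grip_width: 0.0208
grasp_force: 59.3
```

```bash
python3 - <<'E'
from h import *
i=bot.camera_info('wrist');a=bot.camera('wrist');b=bot.camera('scene')
b=cv2.resize(b[110:300,130:370],None,fx=2,fy=2,interpolation=cv2.INTER_CUBIC)[:384]
a=a[:,100:420]
w=np.hstack([a[:380],b[:380]]);cv2.imwrite('pics/l1.png',w[:,:,::-1])
print(bot.get_obs()['eef_pos'],bot.get_obs()['tool_rot'],bot.get_obs()['ft_force'],bot.get_obs()['ft_torque'])
E
```

```text
[ 0.55921641 -0.20174392  0.18427545] [8.11178291e-01 5.84798850e-01 1.38186857e-04 2.56696037e-04] [ 0.85423688  0.03628098 -7.74486607] [-0.12171336  0.01121135 -0.03986922]
```

View pics/l1.png

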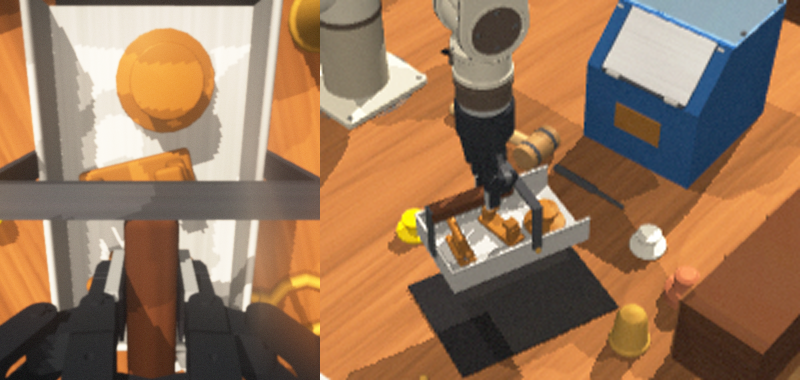

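Lifted level with all three aboard. Now moving to the front of the mouth while turning to the box's heading.

step_arm --targets "-1 -.001 .005 .01 0 0 .01; -1 -.003 .02 .03 0 0 .03; -1 -.006 .045 .05 0 0 .05; -1 -.01 .08 .07 0 0 .08; -1 -.014 .12 .085 0 0 .12; -1 -.019 .16 .1 0 0 .17; -1 -.024 .2 .11 0 0 .22; -1 -.029 .235 .115 0 0 .27; -1 -.033 .265 .12 0 0 .31; -1 -.036 .285 .12 0 0 .35"

```text
clock: 6.52
eef_pos: [0.5408, -0.0562, 0.2457]
tool_rot: [0.722, 0.692, 0.001, 0.0]
ft_force: [0.1, -0.3, -7.1]
grip_width: 0.021
grasp_force: 59.3
```

step_arm --targets "-1 -.003 .02 0 0 0 .03; -1 -.008 .05 0 0 0 .06; -1 -.014 .09 0 0 0 .09; -1 -.019 .13 0 0 0 .11; -1 -.023 .16 0 0 0 .123; -1 -.025 .18 0 0 0 .13; -1 -.026 .195 0 0 0 .133; -1 -.026 .2 0 0 0 .133; -1 -.026 .2 0 0 0 .133"

```text
clock: 7.27
eef_pos: [0.5281, 0.0411, 0.244]
tool_rot: [0.686, 0.727, -0.0, 0.0]
ft_force: [-0.2, -1.1, -7.8]
grip_width: 0.0211
grasp_force: 59.3
```

```bash
python3 - <<'E'
from h import *
np.set_printoptions(precision=4,suppress=True)
i=bot.camera_info('wrist');a=bot.camera('wrist');b=bot.camera('scene');t=bot.camera('top')
b=cv2.resize(b[60:250,190:370],None,fx=2,fy=2,interpolation=cv2.INTER_CUBIC)
t=cv2.resize(t[140:280,100:270],None,fx=2.4,fy=2.4,interpolation=cv2.INTER_CUBIC)
w=np.hstack([t[:336],b[:336]]);cv2.imwrite('pics/m1.png',w[:,:,::-1])
cv2.imwrite('pics/m1w.png',a[:,:,::-1]);o=bot.get_obs()
print(w.shape,o['eef_pos'],o['tool_rot'],o['joint_pos'],np.degrees(2*np.arctan2(o['tool_rot'][1],o['tool_rot'][0])))
E
```

```text
(336, 768, 3) [0.5281 0.0401 0.244 ] [ 0.6867  0.7269 -0.0002  0.0002] [ 0.0761  0.2872  0.1781  1.4618 -0.0005  1.59  ] 93.25580214726935
```

View pics/m1.png

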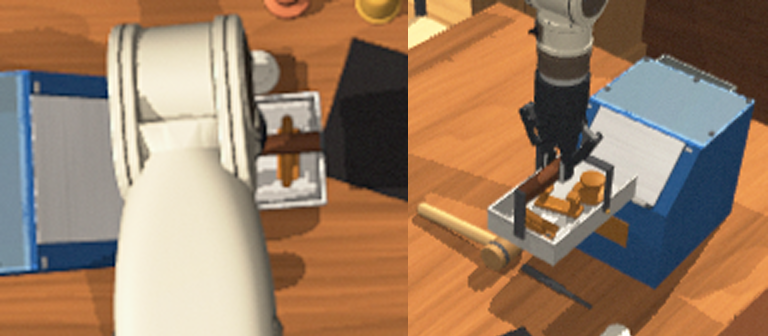

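All three are still aboard and the tray stands in front of the flap. I'll check lateral alignment numerically from the top and wrist pictures.

```bash
python3 - <<'E'
from h import *
np.set_printoptions(precision=4,suppress=True)
B=lambda u,v:(u/4.5+40-.4,v/4.5+160-.4)
T=lambda u,v:(u/2.4+100-.3,v/2.4+140-.3)
R=lambda p,z:ray('top',p,z)[:2]
o=np.array([.511,.3185]);a=np.radians(93.5);u=np.array([np.cos(a),np.sin(a)]);s=np.array([-u[1],u[0]])
def bx(p): return np.array([(p-o)@u,(p-o)@s])
for n,p,z in(('flap top',(331,89),.24),('flap top',(342,367),.24),('flap lip',(492,97),.165),('flap lip',(512,357),.165)): print(n,bx(R(B(*p),z)))
for p in((319,93),(325,206)): print('tray back rim',bx(R(T(*p),.237)))
e=np.array(bot.get_obs()['eef_pos'][:2]);print('tcp',bx(e),'pred back',bx(e)+[.021-.105,0])
print('yawed wrist', bot.camera_info('wrist')['pose'])
E
```

```text
flap top [-0.046  -0.0827]
flap top [-0.046  0.082]
flap lip [-0.1257 -0.0835]
flap lip [-0.13    0.0805]
tray back rim [-0.3644 -0.061 ]
tray back rim [-0.3617  0.0653]
tcp [-0.279  -0.0001] pred back [-0.363  -0.0001]
yawed wrist [[ 0.9984 -0.0544 -0.0163  0.5228]
 [ 0.0568  0.9474  0.3149  0.12  ]
 [-0.0017 -0.3153  0.949   0.4162]
 [ 0.      0.      0.      1.    ]]
```

View pics/m1w.png

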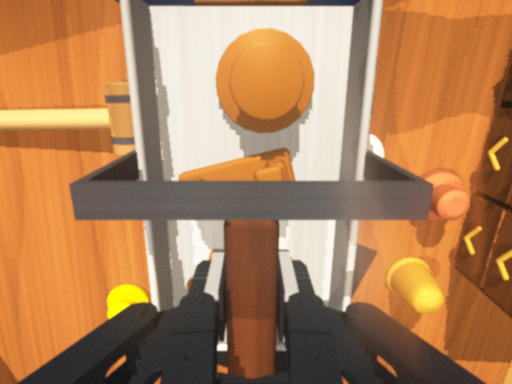

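The wrist view confirms the three castings on the tray, with the bollard at (265,80) and the chock and cleat behind. Alignment to the mouth is within about 2 mm. Pushing in level.

step_arm --targets "-1 0 .005 -.01 0 0 0; -1 -.001 .015 -.016 0 0 0; -1 -.002 .035 -.016 0 0 0; -1 -.004 .06 -.016 0 0 0; -1 -.005 .085 -.016 0 0 0; -1 -.007 .11 -.016 0 0 0; -1 -.008 .135 -.016 0 0 0; -1 -.009 .155 -.016 0 0 0; -1 -.01 .165 -.016 0 0 0; -1 -.0105 .17 -.016 0 0 0"

```text
clock: 8.25
eef_pos: [0.5227, 0.1274, 0.2361]
tool_rot: [0.686, 0.728, 0.0, -0.0]
ft_force: [0.6, -1.5, -6.4]
grip_width: 0.0209
grasp_force: 59.6
```

step_arm --targets "-1 0 0 0 0 0 0; -1 0 0 0 0 0 0; -1 0 0 0 0 0 0"

```text
clock: 8.5
eef_pos: [0.5227, 0.1257, 0.2361]
tool_rot: [0.687, 0.727, 0.0, -0.0]
ft_force: [-0.3, -0.3, -5.0]
grip_width: 0.0214
grasp_force: 59.6
```

Inside the flap at clock 8.5 s. The z load dropped, so the flap is pushing up on the tray. Now tipping while keeping the underside clear of the lip.

step_arm --targets "-1 0 .007 .003 -.067 -.004 0; -1 -.001 .014 .006 -.133 -.008 0; -1 -.001 .02 .01 -.2 -.012 0; -1 -.002 .027 .013 -.267 -.016 0; -1 -.002 .034 .016 -.333 -.02 0; -1 -.002 .04 .018 -.4 -.024 0; -1 -.003 .047 .021 -.467 -.029 0; -1 -.003 .053 .023 -.533 -.033 0; -1 -.004 .06 .026 -.6 -.037 0; -1 -.004 .066 .028 -.667 -.041 0"

```text
clock: 9.33
eef_pos: [0.5212, 0.1605, 0.2502]
tool_rot: [0.664, 0.702, -0.176, 0.189]
ft_force: [-0.0, 1.8, -5.8]
grip_width: 0.0212
grasp_force: 59.8
```

step_arm --targets "-1 0 .005 .002 -.05 -.003 0; -1 -.001 .012 .005 -.11 -.007 0; -1 -.001 .018 .008 -.17 -.01 0; -1 -.002 .024 .011 -.22 -.013 0; -1 -.002 .029 .013 -.267 -.016 0; -1 -.002 .029 .013 -.267 -.016 0; -1 -.002 .029 .013 -.267 -.016 0; -1 -.002 .029 .013 -.267 -.016 0; -1 -.002 .029 .013 -.267 -.016 0; -1 -.002 .029 .013 -.267 -.016 0"

```text
clock: 10.17
eef_pos: [0.5201, 0.1732, 0.2575]
tool_rot: [0.642, 0.678, -0.244, 0.262]
ft_force: [-0.5, 2.8, -0.3]
grip_width: 0.0212
grasp_force: 60.5
```

```bash
python3 - <<'E'
from h import *
np.set_printoptions(precision=4,suppress=True)
from scipy.spatial.transform import Rotation as Ro
o=bot.get_obs();print(o['eef_pos'],o['ft_force'],o['joint_pos'],np.degrees(np.arccos(-Ro.from_quat(o['tool_rot']).as_matrix()[2,2])))
a=bot.camera('wrist');b=bot.camera('scene')
for n,im in(('wrist',a),('scene',b)):
    cv2.imwrite(f'pics/t_{n}.png',im[:,:,::-1])
    h=cv2.cvtColor(im,cv2.COLOR_RGB2HSV); m=((h[...,0]>8)&(h[...,0]<20)&(h[...,1]>170)&(h[...,2]>120)).astype(np.uint8)
    if n=='wrist': 
        k=m[:230,135:375]; print('bronze px in tray zone',k.sum())
m=cv2.imread('pics/m1w.png')
h=cv2.cvtColor(m,cv2.COLOR_BGR2HSV);k=((h[...,0]>8)&(h[...,0]<20)&(h[...,1]>170)&(h[...,2]>120));print('before',k[:230,135:375].sum())
E
```

```text
[0.5201 0.1732 0.2575] [-0.5489  2.8291 -0.2649] [ 0.6639  0.6511  0.5358  1.9261 -0.5841  2.3228] 41.964353153629474
bronze px in tray zone 117
before 8570
```

No bronze is visible in the tray at 42° and the load has dropped. Levelling out while still in the mouth, then weighing.

step_arm --targets "-1 0 0 0 0 0 0; -1 0 0 0 0 0 0; -1 0 0 0 0 0 0; -1 0 0 0 0 0 0; -1 .001 -.008 -.004 .07 .004 0; -1 .001 -.018 -.008 .15 .009 0; -1 .002 -.029 -.013 .267 .016 0; -1 .002 -.035 -.016 .333 .02 0; -1 .002 -.041 -.018 .4 .025 0; -1 .003 -.047 -.02 .467 .03 0"

```text
clock: 11.1
eef_pos: [0.5204, 0.1486, 0.2468]
tool_rot: [0.675, 0.715, -0.126, 0.132]
ft_force: [0.5, -0.4, -1.7]
grip_width: 0.0211
grasp_force: 60.2
```

step_arm --targets "-1 .001 -.013 -.005 .133 .008 0; -1 .001 -.02 -.008 .2 .012 0; -1 .002 -.033 -.013 .333 .02 0; -1 .002 -.04 -.016 .4 .024 0; -1 .003 -.048 -.021 .467 .028 0; -1 .003 -.048 -.021 .467 .028 0; -1 .003 -.048 -.021 .467 .028 0; -1 .003 -.048 -.021 .467 .028 0"

```text
clock: 11.77
eef_pos: [0.522, 0.1252, 0.2356]
tool_rot: [0.686, 0.727, -0.002, -0.0]
ft_force: [-0.3, -1.4, -2.6]
grip_width: 0.0211
grasp_force: 60.1
```

```bash
python3 - <<'E'
from h import *
np.set_printoptions(precision=4,suppress=True)
o=bot.get_obs();print(o['eef_pos'],o['tool_rot'],o['ft_force'])
a=bot.camera('wrist');cv2.imwrite('pics/t2w.png',a[:,:,::-1])
b=cv2.imread('pics/m1w.png')[:,:,::-1]
f=lambda im:(lambda h:((h[...,0]>8)&(h[...,0]<20)&(h[...,1]>170)&(h[...,2]>120))[:,150:350])(cv2.cvtColor(np.ascontiguousarray(im),cv2.COLOR_RGB2HSV))
for im in(a,b): m=f(im);print([int(m[r:r+48].sum()) for r in range(0,384,48)])
E
```

```text
[0.522  0.1252 0.2356] [ 0.6863  0.7273 -0.0016 -0.0002] [-0.3051 -1.3571 -2.6053]
[0, 0, 0, 0, 0, 1, 475, 1085]
[346, 4206, 1947, 2002, 3, 15, 886, 1309]
```

step_arm --targets "-1 .001 -.015 .004 0 0 0; -1 .002 -.04 .01 0 0 0; -1 .004 -.07 .016 0 0 0; -1 .006 -.1 .016 0 0 0; -1 .008 -.13 .016 0 0 0; -1 .01 -.16 .016 0 0 0; -1 .012 -.19 .016 0 0 0; -1 .013 -.21 .016 0 0 0; -1 .0134 -.22 .016 0 0 0; -1 .0134 -.22 .016 0 0 0"

```text
clock: 12.65
eef_pos: [0.5293, 0.0148, 0.2439]
tool_rot: [0.687, 0.727, -0.0, -0.0]
ft_force: [0.2, 0.8, -3.2]
grip_width: 0.021
grasp_force: 60.0
```

step_arm --targets "-1 0 0 0 0 0 0; -1 0 0 0 0 0 0; -1 0 0 0 0 0 0; -1 0 0 0 0 0 0"

```text
clock: 12.98
eef_pos: [0.5294, 0.0165, 0.244]
tool_rot: [0.686, 0.728, -0.0, -0.0]
ft_force: [0.4, -0.4, -4.1]
grip_width: 0.0209
grasp_force: 60.0
```

```bash
python3 - <<'E'
from h import *
np.set_printoptions(precision=4,suppress=True)
o=bot.get_obs();print(o['eef_pos'],o['tool_rot'],o['ft_force'])
a=bot.camera('scene');b=bot.camera('wrist');t=bot.camera('top')
a=cv2.resize(a[60:250,170:370],None,fx=2,fy=2,interpolation=cv2.INTER_CUBIC);b=b[4:384,110:400];t=t[160:265,40:150]
w=np.hstack([a,b]);t=cv2.resize(t,(110,380*110//400)) if 0 else t
w2=np.zeros((380,w.shape[1]+110,3),np.uint8);w2[:,:w.shape[1]]=w;w2[:105,w.shape[1]:]=t;print(w2.shape)
cv2.imwrite('pics/out.png',w2[:,:,::-1])
E
```

```text
[0.5294 0.0165 0.244 ] [ 0.6857  0.7279 -0.0002 -0.0003] [ 0.4461 -0.4113 -4.1316]
(380, 800, 3)
```

View pics/out.png

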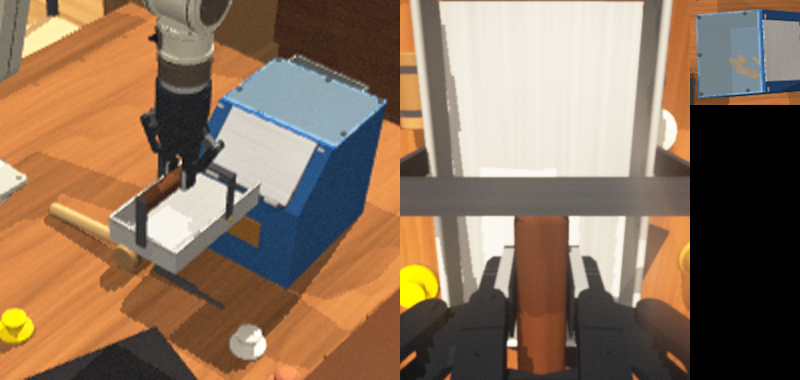

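The picture shows the tray empty at about 0.42 kg by the wrist force. The flap is shut, and bronze is visible through the lid at (745,67). Returning to the mat.

step_arm --targets "-1 .002 -.015 0 0 0 -.02; -1 .006 -.04 0 0 0 -.06; -1 .012 -.08 0 0 0 -.12; -1 .02 -.13 0 0 0 -.18; -1 .03 -.18 0 0 0 -.24; -1 .04 -.23 0 0 0 -.3; -1 .05 -.28 0 0 0 -.36; -1 .06 -.33 0 0 0 -.41; -1 .067 -.37 0 0 0 -.45; -1 .072 -.4 0 0 0 -.475"

```text
clock: 13.97
eef_pos: [0.5653, -0.1876, 0.2437]
tool_rot: [0.811, 0.586, -0.001, 0.0]
ft_force: [1.1, 0.0, -3.3]
grip_width: 0.0209
grasp_force: 59.9
```

step_arm --targets "-1 .003 -.015 -.02 0 0 -.009; -1 .004 -.025 -.06 0 0 -.009; -1 .004 -.027 -.11 0 0 -.009; -1 .004 -.027 -.16 0 0 -.009; -1 .004 -.027 -.21 0 0 -.009; -1 .004 -.027 -.26 0 0 -.009; -1 .004 -.027 -.3 0 0 -.009; -1 .004 -.027 -.33 0 0 -.009; -1 .004 -.027 -.345 0 0 -.009; -1 .004 -.027 -.35 0 0 -.009"

```text
clock: 14.8
eef_pos: [0.5658, -0.1968, 0.0667]
tool_rot: [0.811, 0.585, -0.001, -0.002]
ft_force: [0.4, 0.4, -3.2]
grip_width: 0.0209
grasp_force: 59.9
```

step_arm --targets "-1 0 0 -.005 0 0 0; -1 0 0 -.01 0 0 0; -1 0 0 -.015 0 0 0; -1 0 0 -.018 0 0 0; -1 0 0 -.018 0 0 0; -1 0 0 -.018 0 0 0"

```text
clock: 15.3
eef_pos: [0.5676, -0.1977, 0.0604]
tool_rot: [0.811, 0.585, 0.0, -0.0]
ft_force: [0.6, -0.3, -3.7]
grip_width: 0.0207
grasp_force: 59.9
```

step_arm --targets "-1 0 0 -.004 0 0 0; -1 0 0 -.008 0 0 0; -1 0 0 -.011 0 0 0; -1 0 0 -.012 0 0 0; -1 0 0 -.012 0 0 0; -1 0 0 -.012 0 0 0"

```text
clock: 15.8
eef_pos: [0.5674, -0.1977, 0.0547]
tool_rot: [0.811, 0.585, -0.0, -0.0]
ft_force: [-2.6, 1.4, 3.4]
grip_width: 0.0208
grasp_force: 60.7
```

The mat now carries the tray: force z went from -3.7 to +3.4 N. Releasing and rising straight up.

step_arm --targets "1 0 0 0 0 0 0; 1 0 0 0 0 0 0; 1 0 0 0 0 0 0; 1 0 0 0 0 0 0; 1 0 0 0 0 0 0; 1 0 0 0 0 0 0; 1 0 0 0 0 0 0; 1 0 0 .02 0 0 0; 1 0 0 .05 0 0 0; 1 0 0 .1 0 0 0"

```text
clock: 16.63
eef_pos: [0.5655, -0.197, 0.1026]
tool_rot: [0.811, 0.585, -0.002, -0.002]
ft_force: [-0.0, -0.3, -0.9]
grip_width: 0.0855
grasp_force: 0.0
```

step_arm --targets "1 0 0 .05 0 0 0; 1 0 0 .1 0 0 0; 1 0 0 .16 0 0 0; 1 0 0 .22 0 0 0; 1 0 0 .26 0 0 0; 1 -.05 0 .28 0 0 0; 1 -.12 0 .28 0 0 0; 1 -.19 0 .28 0 0 0; 1 -.26 0 .28 0 0 0; 1 -.3 0 .28 0 0 0"

```text
clock: 17.47
eef_pos: [0.4142, -0.1972, 0.2451]
tool_rot: [0.811, 0.584, -0.0, -0.0]
ft_force: [-0.3, -1.0, -0.4]
grip_width: 0.0853
grasp_force: 0.0
```

```bash
python3 - <<'E'
from h import *
np.set_printoptions(precision=4,suppress=True)
o=bot.get_obs();print(o['clock'],o['eef_pos'],o['ft_force'],o['grip_width'],o['grasp_force'])
im=bot.camera('top');cv2.imwrite('pics/end.png',im[:,:,::-1])
h=cv2.cvtColor(im,cv2.COLOR_RGB2HSV);R=lambda p,z:ray('top',p,z)[:2]
z=np.zeros(im.shape[:2],np.uint8);z[145:245,222:335]=1
# mat outline (dark + steel enclosed): convex hull of dark pixels; tray: low-saturation light pixels
for n,m,zz in(('mat',(h[...,2]<45),.004),('steel',(h[...,1]<50)&(h[...,2]>120),.02)):
    m=cv2.morphologyEx((m*z).astype(np.uint8),cv2.MORPH_OPEN,np.ones((2,2)))
    p=np.array([R((x,y),zz) for y,x in np.argwhere(m)],np.float32);print(n,len(p),cv2.minAreaRect(p))
a=cv2.imread('pics/top0.png')[:,:,::-1]
d=cv2.absdiff(im,np.ascontiguousarray(a)).max(2)
for n,(x0,y0,x1,y1) in dict(punch=(188,190,204,245),mallet=(180,245,213,322),cap_die=(205,122,272,152),rowlock=(335,138,378,195),spanner=(360,200,385,267)).items(): print(n,(d[y0:y1,x0:x1]>60).mean().round(3))
E
```

```text
17.4667 [ 0.4142 -0.1972  0.2451] [-0.2716 -1.0351 -0.4256] 0.08530118471748536 0.0
mat 1141 ((0.5738045573234558, -0.1776151806116104), (0.2555445432662964, 0.18622228503227234), 71.93402099609375)Traceback (most recent call last):
  File "<stdin>", line 10, in <module>
  File "<stdin>", line 5, in <lambda>
  File "h.py", line 4, in ray
    i=info or bot.camera_info(n); f=192/np.tan(np.radians(i['vertical_fov'])/2)
              ~~~~~~~~~~~~~~~^^^
ValueError: time passes only in moves, steps and waits
```

The mat centre re-measures at (0.574, -0.178), the same as where the tray was set down. The gripper is clear, so I'm handing in.

```bash
python3 -c "
from workcell import bot
print(bot.job_done())"
```

```text
the job is handed in; nothing more can be done
None
```

The job is handed in, though no verdict came back: all three castings went into the scrap box, the flap shut, and the empty tray is released within a few millimetres of the mat's centre (by the arm's reading); I kept clear of the bystanders, but my final numeric check of them did not run.

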